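# Index the sample carousel to bring the tall jar to the label reader

### The job

Bring the tall jar in front of the label reader by indexing the jar carousel: take the black grip bar on top, pull it straight up against its spring, turn the carousel one notch in the direction that carries the tall jar to the reader, then let the bar back down so that it locks fully home in the notch, and let go. Keep the tall jar standing in its seat.

Things in the scene. Friction and masses are not known exactly. Their poses are not given: they have to be found in the camera images.
- grip_bar (a point): Centre of the black bar on top of the carousel's spring collar: 60 mm long, 15 wide, 26 high; a steel cross bar (112 x 16 mm, parallel) has its top 37 mm below it; two guide rods 46 mm out along x end 14 mm below it. It lies on the upright axis; bar, collar and carousel turn as one, either way, in six notches 60 degrees apart, locked while the bar is down. x runs along the bar, z up.
- collar (a joint): How far collar and bar are pulled up, m: 0 = fully down, locked; 0.025 = upper stop. Its two dogs clear the round-topped teeth above 0.015: pull up about 0.020, then turn. The spring pulls it down with 7 N when down, 10 N when up. Let down within 10 degrees of a notch it slides home and centres itself (4 degrees of play). The raised carousel turns easily.
- tall_jar_mid (a point): Centre (half-way up) of the tall white sample jar with blue cap: 85 mm high, 45 mm wide at the cap, the tallest of the three jars on the carousel (the others are 44 mm high). It stands loose in a white ring seat (18 mm deep, 2.5 mm play all round), one seat to the left or right of the seat at the reader. z is up.
- read_spot (a point): Where the tall jar's centre belongs: middle of the seat place straight in front of the label reader (grey upright box with dark window, 70 x 55 mm, 100 mm high, fixed beside the carousel, its front 140 mm from the axis), 85 mm from the carousel's axis. y points from the axis to the reader, z up. At the start a short jar stands here and the grip bar lies square to y.

How it is judged:
By the outcome, as a careful person would: the job done as asked, in the order asked, and still so for the second after the job is handed in, with the robot touching nothing.
It also fails if it takes over 38 s, if anything falls off the work surface, if the arm or the gripper's body presses on something with over 40 N, if the wrist force passes 120 N, or if a joint passes its speed limit or range.

### The arm

A 6-joint arm with a two-finger parallel gripper is mounted at the origin on the work surface. World frame = base frame: x ahead of the robot, y to its left, z up, the work surface at z = 0. Lengths are in mm, angles in rad, forces in N, time in s.
With the tool pointing down it reaches from about 300 to 775 mm from the base axis. Payload 14.6 kg.
Tool frame: the origin (TCP) lies midway between the tips of the shut fingers; the grasp point (between the pads) lies 19 mm behind it (grip_depth is the distance from the TCP to the grasp point, in mm); z points along the fingers, y is the direction in which the jaws open and shut (so a half turn about z gives the same grasp; the last joint's range is limited). The gripper opens to 94 mm and grips with 3 to 60 N. Pads are 16 mm wide; open, the fingers measure 119 mm over their backs; the gripper's body (75 mm by 177 mm) begins 78 mm behind the grasp point.
Start: joints at [-1.39, 0.3, 1.521, -0, 1.321, -0.067], TCP at [134.893, -533.191, 205.446] pointing down, gripper open.
Joint ranges: [-3.03, 3.03], [-0.79, 2.21], [0.23, 2.52], [-1.04, 4.18], [0, 3.07], [-2.55, 2.55]. Speed limits (rad/s): [2.22, 2.22, 2.57, 3.14, 3.14, 3.14].

### API

Orientations are given as [roll, pitch, yaw] about the fixed x, y, z axes, in that order (R = Rz(yaw) Ry(pitch) Rx(roll)).
In Python, from cell import read_state, camera, camera_info, sign_off, grip_depth gives the robot as it stands.
- The arm moves only by the tool drive_tool, never from a script. Its argument "motion" is one flat list of numbers, 4 for each row, row after row: the shift along the tool's x, y, z in mm, then the turn about the tool's z in rad. A call has 1 to 8 rows; each row shifts and turns the pose as measured when the row begins, along the tool's axes as they then stand; what a row does not reach is not made up. A row lasts 1/12 s, in which the tool goes at most 41.7 mm and 7.16 degrees, less where a joint would pass 70% of its speed; a pose out of reach is approached as far as the arm can. A call is refused whole if a number of a shift passes 41.7 or a number of a turn 0.125, either way. A call with a gripper value outside its range is refused whole. "jaw" is the closure, from 0 (fully open) to 1 (shut), set as the call begins (left out, the last holds). The fingers move at their own pace and stop on an object; "grip_force" is the grip in N (left out, the last holds). Time passes only in rows, so rows that do not move let the fingers close. It gives the time, the measured TCP pose, the force and the opening at its end, in the units of the state.
- read_state(): the state, without advancing time (a new reading comes with each control period).
- camera(name): name is "side" or "top" or "wrist"; returns the picture (420x560x3 uint8, red, green, blue); there is no depth.
- camera_info(name): a dict with "fovy" (degrees; the focal length in pixels is half the picture's height over the tangent of half this angle, whatever the lens; pixels are square), "cx", "cy" (the principal point, pixels), "camera_from_world" (4x4, takes a point from world to camera coordinates). Camera axes: x right, y up, looking along -z (the intrinsics and any distortion apply to the point x, -y, -z); pixel columns grow to the right and rows downward; lengths in mm; the calibration is good to about 2 mm. A picture is of the moment at which its call begins: read the wrist's pose just before it. camera_info takes no time and is no camera call; for the wrist camera it gives the pose at the moment of the call.
- sign_off(): hands the job in, once; it reports no verdict.
The state is a dict: "clock": time; "joints": joint angles; "qd": joint speeds; "effort": joint torques, N m; "eef_pos": TCP position; "eef_rot": TCP orientation; "wrist_force": force on the tool from outside, world axes, zero at the start; "moment": the same for the moment, N m; "finger_gap": finger opening in mm.
Only numpy, scipy, OpenCV 4.12 (cv2) and the standard library are available. Lean on these libraries where they do the work, as an engineer would, in place of code of your own. Each camera call takes 0.05 s, during which the arm holds its last target. There are 200 camera calls.

## Working session

There is one attempt and no reset: what is moved stays moved. The work goes in short steps, Python scripts to look and compute and a tool call to move; the robot and the scene stay as the last step left them, time stands still between calls to the robot, and variables do not carry over. Pictures are saved under pics/ and viewed, on a budget of 10 in all, crops included, one or two more only if the job needs it, and the job is handed in when it is done.

Besides the shell and the picture viewer there is one more tool, called after "Call:" by a JSON object that holds its "api" and its "payload". drive_tool: Moves the arm, as the interface text tells. Its arguments: {"type":"object","properties":{"motion":{"type":"array","items":{"type":"number"}},"jaw":{"type":"number"},"grip_force":{"type":"number"}},"required":["motion"]}

```bash
mkdir -p pics; ls; python3 - <<'E'
from cell import *
import cv2,numpy as np
s=read_state();print(s['clock'],s['eef_pos'],s['eef_rot'],s['finger_gap'],grip_depth() if callable(grip_depth) else grip_depth)
for n in('top','side','wrist'):
    i=camera_info(n);print(n,{k:(np.round(v,3).tolist()) if k!='name' else v for k,v in i.items() if not isinstance(v,str)})
a=camera('top');b=camera('side')
cv2.imwrite('pics/top0.png',a[...,::-1]);cv2.imwrite('pics/side0.png',b[...,::-1])
E
```

```text
pics
0.0 [ 134.85264561 -532.95483863  204.85702153] [-3.14040872e+00 -7.59732883e-05  2.47841926e-01] 94.25219261631821 18.8
top {'fovy': 53.095, 'cx': 280.858, 'cy': 214.928, 'camera_from_world': [[-0.016, -0.999, -0.038, 111.263], [0.983, -0.023, 0.183, -572.772], [-0.183, -0.035, 0.982, -678.054], [0.0, 0.0, 0.0, 1.0]]}
side {'fovy': 51.182, 'cx': 276.174, 'cy': 207.781, 'camera_from_world': [[0.859, -0.512, -0.009, -419.961], [0.244, 0.393, 0.887, -279.066], [-0.451, -0.764, 0.463, -403.261], [0.0, 0.0, 0.0, 1.0]]}
wrist {'fovy': 61.638, 'cx': 279.291, 'cy': 208.284, 'camera_from_world': [[0.245, -0.969, -0.002, -548.477], [0.942, 0.239, -0.238, 23.37], [0.231, 0.057, 0.971, -388.843], [0.0, 0.0, 0.0, 1.0]]}
```

View pics/top0.png

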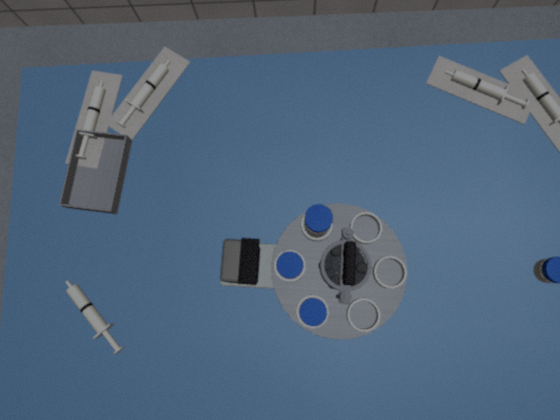

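View pics/side0.png

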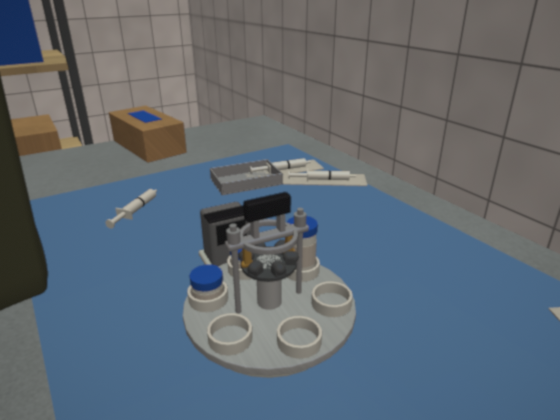

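Top view: the bar is at about (349,263), the reader at (240,261), the tall jar at (318,218), and the short jars at (289,265) and (313,312). Image left is world +y and image up is +x, so the turn is CCW seen from above (+60° about z). Side view: the bar is at about (268,208).

```bash
cat > h.py <<'E'
import numpy as np,cv2
from cell import *
def ray(n,u,v,i=None):
    i=i or camera_info(n);f=210/np.tan(np.radians(i['fovy']/2));M=np.array(i['camera_from_world'])
    R=M[:3,:3];c=-R.T@M[:3,3];d=R.T@np.array([(u-i['cx'])/f,-(v-i['cy'])/f,-1]);return c,d/np.linalg.norm(d)
def proj(n,p,i=None):
    i=i or camera_info(n);f=210/np.tan(np.radians(i['fovy']/2));M=np.array(i['camera_from_world'])
    q=M[:3,:3]@np.array(p)+M[:3,3];return i['cx']-f*q[0]/q[2],i['cy']+f*q[1]/q[2]
def tri(rs):
    A=sum(np.eye(3)-np.outer(d,d) for c,d in rs);b=sum((np.eye(3)-np.outer(d,d))@c for c,d in rs)
    p=np.linalg.solve(A,b);return p,[np.linalg.norm(np.cross(d,p-c)) for c,d in rs]
def plane(r,z): c,d=r;return c+d*(z-c[2])/d[2]
def blob(im,mask,box):
    x0,y0,x1,y1=box;m=np.zeros(mask.shape,np.uint8);m[y0:y1,x0:x1]=mask[y0:y1,x0:x1]
    n,l,s,c=cv2.connectedComponentsWithStats(m);k=1+np.argmax(s[1:,4]);return (l==k).astype(np.uint8),s[k],c[k]
def blue(im):
    r,g,b=[im[...,k].astype(int) for k in range(3)];return ((b>80)&(g<b*.5)&(r<b*.4)).astype(np.uint8)
E
python3 - <<'E'
from h import *
T=cv2.imread('pics/top0.png')[...,::-1];S=cv2.imread('pics/side0.png')[...,::-1]
bm=lambda im,t:(im.max(2)<t).astype(np.uint8)
for t in(28,38):
  r=[]
  for n,im,box in(('top',T,(335,230,362,295)),('side',S,(238,185,300,228))):
    m,s,c=blob(im,bm(im,t),box);cn=cv2.findContours(m,0,1)[0][0];rr=cv2.minAreaRect(cn)
    print(t,n,s,c,rr);r.append(ray(n,*rr[0]))
  p,e=tri(r);print('bar',p,e)
cv2.imwrite('pics/c1.png',np.hstack([cv2.resize(T[190:340,215:415],None,fx=2,fy=3,interpolation=2)[:, :, ::-1],cv2.resize(S[180:330,190:340],(400,450),interpolation=2)[:,:,::-1]]))
for b in((300,200,340,240),(272,248,308,285),(295,295,335,330)):
  m,s,c=blob(T,blue(T),b);print('cap',s,c,plane(ray('top',*c),85 if b[1]==200 else 50))
E
```

```text
28 top [343 242  10  43 193] [346.03626943 264.01554404] ((346.7540283203125, 263.1056213378906), (42.16114044189453, 8.95491886138916), 87.79740142822266)
28 side [238 197  51  30 743] [263.77523553 209.53162853] ((262.172607421875, 208.3523406982422), (20.4616641998291, 56.07569885253906), 72.6459732055664)
bar [477.73589354   5.66723967 180.78352571] [np.float64(3.1410472015417668), np.float64(3.1410472015416193)]
38 top [342 242  17  43 518] [349.13127413 263.33397683] ((350.43499755859375, 263.05975341796875), (15.777976036071777, 42.296630859375), 2.385944128036499)
38 side [238 194  52  33 993] [263.59415911 207.82477341] ((262.39056396484375, 207.93402099609375), (21.79195213317871, 57.3126220703125), 72.718505859375)
bar [476.691508     1.30520221 183.75694535] [np.float64(4.033510419855782), np.float64(4.0335104198557445)]
cap [320 222   1   1   1] [320. 222.] [555.78672223  34.08831466  85.        ]
cap [288 260   1   1   1] [288. 260.] [496.6295621   89.10719066  50.        ]
cap [302 305   1   1   1] [302. 305.] [420.56341681  66.97577617  50.        ]
```

View pics/c1.png

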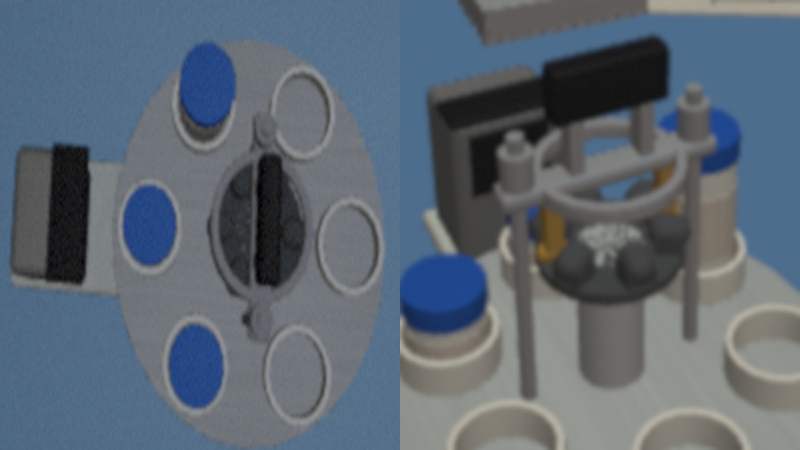

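The crop shows the bar clearly. In the side view the reader's window touches the bar mask on the left, so I'll use the bar's hand-read silhouette centres instead: top (349.3,263.3), side (267.2,206.7).

```bash
python3 - <<'E'
from h import *
p,e=tri([ray('top',349.3,263.3),ray('side',267.2,206.7)]);print('bar',p,e)
for z in (170,180,185):
  a=plane(ray('top',*(349,242)),z);b=plane(ray('top',*(349.6,285)),z);print(z,a,b,np.degrees(np.arctan2(*(a-b)[1::-1])),np.linalg.norm(a-b))
T=cv2.imread('pics/top0.png')[...,::-1]
r,g,b=[T[...,k].astype(int) for k in range(3)]
hs=cv2.cvtColor(T.copy(),cv2.COLOR_RGB2HSV)
m=((hs[...,0]>108)&(hs[...,1]>170)&(hs[...,2]>90)).astype(np.uint8)
print(hs[265,289],hs[218,318],hs[150,250])
for bx,z in(((300,200,340,240),97),((272,248,308,285),56),((295,295,335,330),56)):
  _,s,c=blob(T,m,bx);print('cap',s,c,plane(ray('top',*c),z))
E
```

```text
bar [479.53729205   1.41264668 184.01407594] [np.float64(0.5477138830078557), np.float64(0.5477138830077742)]
170 [511.47564972  -1.54314795 170.        ] [4.50462180e+02 4.01588428e-01 1.70000000e+02] -1.8256210711479757 61.04445475991332
180 [ 5.10301882e+02 -2.83685408e-01  1.80000000e+02] [450.29690184   1.62890648 180.        ] -1.8256210711479717 60.03545303530412
185 [5.09714998e+02 3.46045860e-01 1.85000000e+02] [450.21426264   2.24256551 185.        ] -1.8256210711479643 59.53095217299946
[109 190 129] [109 179 134] [105 108 128]
cap [306 205  26  27 541] [318.17190388 217.93715342] [560.57670444  37.54852328  97.        ]
cap [277 253  25  25 470] [289.19787234 264.56170213] [488.3822791  87.0979421  56.       ]
cap [300 299  26  26 500] [312.536 311.734] [409.4980628   49.79727866  56.        ]
```

Call:
{"api": "drive_tool", "payload": {"motion": [0,0,-20,0.11,0,0,-20,0.11,0,0,-15,0.11,18,-34,0,0,18,-34,0,0,18,-34,0,0,18,-34,0,0,18,-34,0,0], "jaw": 0}}

```text
clock: 0.77
eef_pos: [240.4, -369.4, 258.8]
eef_rot: [-3.133, 0.003, -0.108]
wrist_force: [0.4, -1.7, 0.4]
finger_gap: 93.9
```

Call:
{"api": "drive_tool", "payload": {"motion": [18,-34,0,0,18,-34,0,0,18,-34,0,0,18,-34,0,0,18,-34,0,0,18,-34,0,0,18,-34,0,0,0,0,0,0]}}

```text
clock: 1.43
eef_pos: [396.9, -128.8, 259.9]
eef_rot: [-3.132, 0.003, -0.105]
wrist_force: [0.1, -0.4, -0.2]
finger_gap: 94.0
```

Call:
{"api": "drive_tool", "payload": {"motion": [14,-28,0,0,14,-28,0,0,14,-28,0,0,14,-28,0,0,14,-28,0,0,0,0,0,0]}}

```text
clock: 1.93
eef_pos: [483.7, 10.6, 259.7]
eef_rot: [-3.132, 0.005, -0.103]
wrist_force: [-1.0, -0.7, -1.2]
finger_gap: 94.1
```

```bash
python3 - <<'E'
from h import *
s=read_state();print(s['eef_pos'],s['eef_rot'],s['joints'])
i=camera_info('wrist');im=camera('wrist');cv2.imwrite('pics/w1.png',im[...,::-1])
import pickle;pickle.dump(i,open('w1.pkl','wb'))
print(proj('wrist',(479.5,1.4,197),i),s['eef_rot'])
E
```

```text
[483.74614244  10.62386409 259.69136639] [-3.13216256  0.00535607 -0.1034745 ] [-0.05917401  0.11458712  1.61766877  0.00977757  1.41427731  1.61357407]
(np.float64(295.41102967075483), np.float64(226.74955165261534)) [-3.13216256  0.00535607 -0.1034745 ]
```

View pics/w1.png

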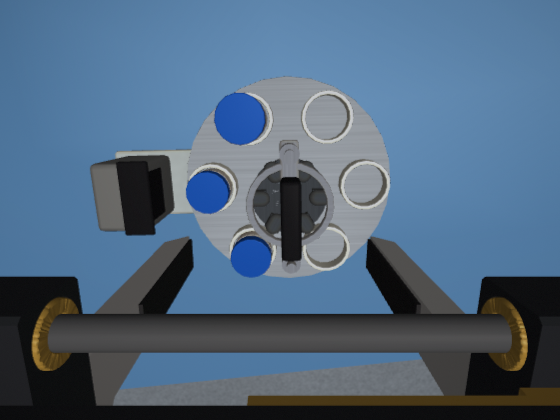

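Wrist view: the bar runs from about (290,178) to (291,260), nearly parallel to the image's vertical, so the yaw is close. The tall jar's cap is at (240,118) and the reader is on the left.

```bash
python3 - <<'E'
from h import *
import pickle
i=pickle.load(open('w1.pkl','rb'));im=cv2.imread('pics/w1.png')[...,::-1]
m=(im.max(2)<30).astype(np.uint8)
m[:, :279]=0
mm,s,c=blob(im,m,(279,175,303,265));print(s,c)
for r in range(178,264,8):
  x=np.flatnonzero(mm[r]);print(r,x.min() if len(x) else 0,x.max() if len(x) else 0,end='; ')
rr=cv2.minAreaRect(cv2.findContours(mm,0,1)[0][0]);print(rr)
a=plane(ray('wrist',290.5,178,i),184);b=plane(ray('wrist',291.,260,i),184);print(a,b,np.arctan2(*(a-b)[1::-1]))
T0=ray('top',349.3,263.3)
print(tri([ray('wrist',*rr[0],i),T0,ray('side',267.2,206.7)]))
print(plane(ray('wrist',*rr[0],i),184))
hs=cv2.cvtColor(im.copy(),cv2.COLOR_RGB2HSV);bl=((hs[...,0]>112)&(hs[...,1]>200)).astype(np.uint8)
for bx,z in(((205,85,275,150),97),((180,160,235,220),56),((225,228,280,280),56)):
  _,s,c=blob(im,bl,bx);p=plane(ray('wrist',*c,i),z);print('cap',s,c,p)
E
```

```text
[ 280  177   22   84 1482] [290.22132254 220.16531714]
178 282 298; 186 280 300; 194 281 300; 202 281 300; 210 281 300; 218 281 300; 226 281 300; 234 282 300; 242 282 300; 250 282 300; 258 283 299; ((290.9122619628906, 218.57916259765625), (82.92147064208984, 20.454818725585938), 88.53119659423828)
[512.5861598    1.45577638 184.        ] [449.23297259   7.15524587 184.        ] -0.0897218896806717
(array([480.59147253,   2.78723024, 182.87271769]), [np.float64(1.759114847917114), np.float64(1.8171856147165608), np.float64(0.8068605970131493)])
[482.15348126   4.07022496 184.        ]Traceback (most recent call last):
  File "<stdin>", line 16, in <module>
  File "h.py", line 15, in blob
    n,l,s,c=cv2.connectedComponentsWithStats(m);k=1+np.argmax(s[1:,4]);return (l==k).astype(np.uint8),s[k],c[k]
                                                    ~~~~~~~~~^^^^^^^^^
    return _wrapfunc(a, 'argmax', axis=axis, out=out, **kwds)
    return bound(*args, **kwds)
ValueError: attempt to get argmax of an empty sequence
```

Call:
{"api": "drive_tool", "payload": {"motion": [-2.2,8.3,0,0,0,0,30,0,0,0,30,0,0,0,25,0,0,0,9,0,0,0,0,0]}}

```text
clock: 2.48
eef_pos: [476.6, -5.5, 163.4]
eef_rot: [-3.134, 0.004, -0.107]
wrist_force: [-1.7, 0.4, -0.4]
finger_gap: 93.9
```

Call:
{"api": "drive_tool", "payload": {"motion": [3.3,-8.7,-2.5,0,0,0,0,0,0,0,0,0]}}

```text
clock: 2.73
eef_pos: [481.7, 1.6, 169.3]
eef_rot: [-3.134, 0.001, -0.11]
wrist_force: [0.2, -0.3, -0.3]
finger_gap: 93.9
```

Call:
{"api": "drive_tool", "payload": {"motion": [-1,-1,3.5,0,0,0,0,0,0,0,0,0]}}

```text
clock: 2.98
eef_pos: [481.9, 2.8, 168.1]
eef_rot: [-3.134, -0.004, -0.109]
wrist_force: [0.2, -0.6, -0.5]
finger_gap: 94.1
```

Call:
{"api": "drive_tool", "payload": {"motion": [0,0,0,0,0,0,0,0,0,0,0,0,0,0,0,0,0,0,0,0,0,0,0,0], "jaw": 0.7, "grip_force": 10}}

```text
clock: 3.48
eef_pos: [482.0, 2.9, 168.7]
eef_rot: [-3.134, -0.004, -0.108]
wrist_force: [-0.1, 0.3, 0.1]
finger_gap: 57.5
```

```bash
python3 - <<'E'
from h import *
s=read_state();print(s['clock'],s['eef_pos'],s['eef_rot'],s['finger_gap'],s['wrist_force'])
i=camera_info('wrist');im=camera('wrist')
print(proj('wrist',s['eef_pos'],i))
cv2.imwrite('pics/w2.png',np.hstack([cv2.resize(im,(400,300)),cv2.resize(camera('side')[150:330,150:390],(400,300))])[...,::-1])
E
```

```text
3.4833 [482.03663107   2.92045412 168.67357963] [-3.13383551 -0.00435368 -0.10846924] 57.504518589151715 [-0.10141154  0.26344045  0.13676987]
(np.float64(281.64100076774025), np.float64(255.1841209414091))
```

View pics/w2.png

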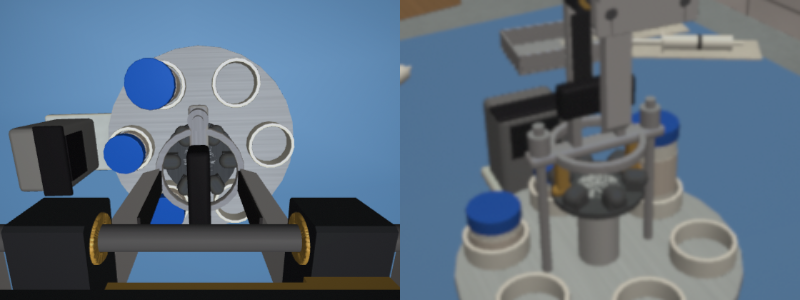

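The bar sits centred between the fingers, and the tips are clear of the ring. Closing.

Call:
{"api": "drive_tool", "payload": {"motion": [0,0,3.5,0,0,0,0,0,0,0,0,0,0,0,0,0,0,0,0,0,0,0,0,0,0,0,0,0,0,0,0,0], "jaw": 1, "grip_force": 45}}

```text
clock: 4.25
eef_pos: [482.0, 3.2, 164.5]
eef_rot: [-3.134, -0.004, -0.108]
wrist_force: [-0.2, 0.9, 0.1]
finger_gap: 14.9
```

Call:
{"api": "drive_tool", "payload": {"motion": [0,0,0,0,0,0,0,0,0,0,0,0,0,0,0,0]}}

```text
clock: 4.58
eef_pos: [482.0, 3.2, 164.6]
eef_rot: [-3.134, -0.004, -0.108]
wrist_force: [0.8, 1.4, -0.5]
finger_gap: 14.6
```

Gripped (gap 14.6 mm). Pulling up slowly.

Call:
{"api": "drive_tool", "payload": {"motion": [0,0,-4,0,0,0,-4,0,0,0,-4,0,0,0,-4,0,0,0,0,0,0,0,0,0]}}

```text
clock: 5.08
eef_pos: [481.9, 3.2, 179.6]
eef_rot: [-3.134, -0.002, -0.108]
wrist_force: [4.1, 0.5, -8.5]
finger_gap: 14.5
```

Call:
{"api": "drive_tool", "payload": {"motion": [0,0,-3,0,0,0,-3,0,0,0,0,0,0,0,0,0]}}

```text
clock: 5.42
eef_pos: [481.8, 3.2, 184.3]
eef_rot: [-3.134, -0.002, -0.108]
wrist_force: [5.8, 1.9, -10.0]
finger_gap: 14.6
```

Call:
{"api": "drive_tool", "payload": {"motion": [0,0,0,-0.015,0,0,0,-0.025,0,0,0,-0.03,0,0,0,-0.03,0,0,0,-0.03,0,0,0,-0.03]}}

```text
clock: 5.92
eef_pos: [481.8, 3.3, 182.5]
eef_rot: [-3.133, -0.002, 0.06]
wrist_force: [4.3, 2.5, -9.3]
finger_gap: 14.4
```

Turning freely, but z is sagging slightly, so I'll compensate.

Call:
{"api": "drive_tool", "payload": {"motion": [0,0,-1.2,-0.03,0,0,-0.8,-0.03,0,0,-0.6,-0.03,0,0,-0.4,-0.03,0,0,-0.4,-0.03,0,0,-0.4,-0.03,0,0,-0.4,-0.03,0,0,-0.4,-0.03]}}

```text
clock: 6.58
eef_pos: [481.8, 3.5, 184.3]
eef_rot: [-3.133, -0.003, 0.316]
wrist_force: [4.3, 1.2, -10.2]
finger_gap: 14.9
```

```bash
python3 - <<'E'
from h import *
s=read_state();print(s['clock'],s['eef_pos'],s['eef_rot'],s['wrist_force'],s['moment'],s['joints'])
a=camera('top')[150:350,200:430];b=camera('side')[150:350,150:380]
cv2.imwrite('pics/t2.png',np.hstack([cv2.resize(a,(400,348)),cv2.resize(b,(400,348))])[...,::-1])
E
```

```text
6.5833 [481.78530302   3.5223085  184.26042838] [-3.13305948 -0.00314111  0.31645705] [  4.3399951    1.17994774 -10.19384475] [-0.21293983 -0.96972291 -0.05497405] [-0.07384765  0.16722516  1.73575698  0.00961081  1.23896657  1.17734564]
```

View pics/t2.png

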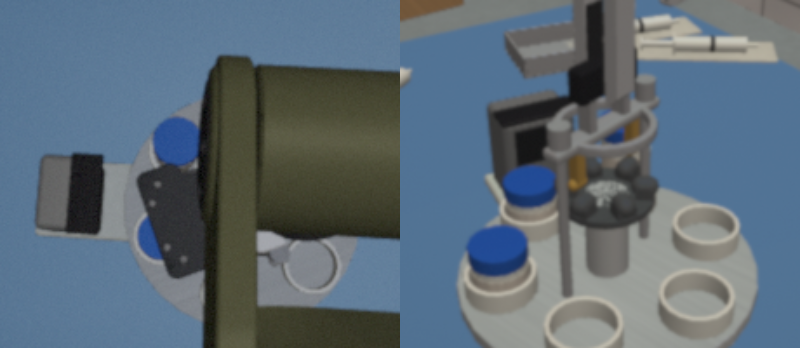

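The carousel is following: the tall jar, at (177,140) in the left half, is moving toward the reader, and it is upright. Continuing.

Call:
{"api": "drive_tool", "payload": {"motion": [0,0,-0.4,-0.03,0,0,-0.4,-0.03,0,0,-0.4,-0.03,0,0,-0.4,-0.03,0,0,-0.4,-0.03,0,0,-0.4,-0.03,0,0,-0.4,-0.03,0,0,-0.4,-0.03]}}

```text
clock: 7.35
eef_pos: [481.7, 3.7, 184.6]
eef_rot: [-3.133, -0.004, 0.57]
wrist_force: [4.8, 1.5, -10.4]
finger_gap: 14.9
```

Call:
{"api": "drive_tool", "payload": {"motion": [0,0,-0.4,-0.03,0,0,-0.4,-0.03,0,0,-0.4,-0.03,0,0,-0.4,-0.03,0,0,-0.4,-0.03,0,0,-0.4,-0.03,0,0,-0.4,-0.03,0,0,-0.4,-0.03]}}

```text
clock: 8.02
eef_pos: [481.6, 3.9, 184.8]
eef_rot: [-3.133, -0.006, 0.826]
wrist_force: [4.3, 1.4, -10.0]
finger_gap: 14.6
```

Call:
{"api": "drive_tool", "payload": {"motion": [0,0,-0.4,-0.03,0,0,-0.3,-0.03,0,0,-0.3,-0.025,0,0,-0.2,-0.015,0,0,0,0,0,0,0,0]}}

```text
clock: 8.52
eef_pos: [481.5, 3.9, 184.4]
eef_rot: [-3.133, -0.007, 0.935]
wrist_force: [4.0, 1.2, -9.1]
finger_gap: 14.9
```

Turned 59.8°. Lowering.

Call:
{"api": "drive_tool", "payload": {"motion": [0,0,4,0,0,0,4,0,0,0,4,0,0,0,4,0,0,0,0,0,0,0,0,0]}}

```text
clock: 9.02
eef_pos: [481.5, 3.9, 166.5]
eef_rot: [-3.134, -0.007, 0.934]
wrist_force: [2.8, 1.4, -6.1]
finger_gap: 14.9
```

Call:
{"api": "drive_tool", "payload": {"motion": [0,0,2,0,0,0,0,0,0,0,0,0]}}

```text
clock: 9.27
eef_pos: [481.5, 3.9, 164.6]
eef_rot: [-3.134, -0.007, 0.934]
wrist_force: [3.2, 1.5, -6.1]
finger_gap: 14.8
```

Call:
{"api": "drive_tool", "payload": {"motion": [0,0,1.5,0,0,0,0,0,0,0,0,0]}}

```text
clock: 9.52
eef_pos: [481.5, 3.9, 164.8]
eef_rot: [-3.135, -0.007, 0.934]
wrist_force: [3.0, 1.5, -6.0]
finger_gap: 14.8
```

Call:
{"api": "drive_tool", "payload": {"motion": [0,0,3,0,0,0,0,0]}}

```text
clock: 9.68
eef_pos: [481.8, 4.0, 164.7]
eef_rot: [-3.136, -0.008, 0.934]
wrist_force: [-1.7, 1.3, -7.5]
finger_gap: 14.8
```

Call:
{"api": "drive_tool", "payload": {"motion": [0,0,2,0,0,0,2,0,0,0,2,0]}}

```text
clock: 9.93
eef_pos: [482.0, 4.0, 164.2]
eef_rot: [-3.139, -0.01, 0.933]
wrist_force: [-13.2, 1.2, 24.7]
finger_gap: 14.6
```

Pushing down is blocked at z=164.2 with +25 N, which is the height at which I first gripped it, so the collar is home. Releasing.

Call:
{"api": "drive_tool", "payload": {"motion": [0,0,0,0,0,0,-0.5,0,0,0,0,0]}}

```text
clock: 10.18
eef_pos: [481.7, 4.0, 164.8]
eef_rot: [-3.139, -0.01, 0.933]
wrist_force: [2.7, 1.3, -6.6]
finger_gap: 14.4
```

Call:
{"api": "drive_tool", "payload": {"motion": [0,0,0,0,0,0,0,0,0,0,0,0,0,0,0,0,0,0,0,0,0,0,0,0], "jaw": 0.4}}

```text
clock: 10.68
eef_pos: [482.0, 3.8, 164.9]
eef_rot: [-3.139, -0.01, 0.933]
wrist_force: [0.2, 0.2, 0.8]
finger_gap: 51.4
```

Fingers clear. Rising straight up, then backing away toward −y so the cameras can see.

Call:
{"api": "drive_tool", "payload": {"motion": [0,0,-10,0,0,0,-20,0,0,0,-30,0,0,0,-30,0,0,0,-10,0]}}

```text
clock: 11.1
eef_pos: [480.1, 2.8, 269.1]
eef_rot: [-3.134, -0.007, 0.933]
wrist_force: [-1.1, -0.0, 1.0]
finger_gap: 56.7
```

Call:
{"api": "drive_tool", "payload": {"motion": [-25,20,0,0,-30,25,0,0,-30,25,0,0,-30,25,0,0,-30,25,0,0,-30,25,0,0,-20,15,0,0,0,0,0,0]}}

```text
clock: 11.77
eef_pos: [493.4, -259.3, 278.9]
eef_rot: [3.136, -0.013, 0.939]
wrist_force: [0.1, 0.0, -0.6]
finger_gap: 56.2
```

```bash
python3 - <<'E'
from h import *
s=read_state();print(s['clock'],s['eef_pos'],s['wrist_force'])
T=camera('top');S=camera('side')
cv2.imwrite('pics/t3.png',T[...,::-1]);cv2.imwrite('pics/s3.png',S[...,::-1])
cv2.imwrite('pics/f.png',np.hstack([cv2.resize(T[190:340,215:415],None,fx=2,fy=3,interpolation=2),cv2.resize(S[180:330,190:340],(400,450),interpolation=2)])[...,::-1])
hs=cv2.cvtColor(T.copy(),cv2.COLOR_RGB2HSV);m=((hs[...,0]>107)&(hs[...,1]>165)&(hs[...,2]>90)).astype(np.uint8)
_,st,c=blob(T,m,(265,235,312,285));p=plane(ray('top',*c),97);print(st,c,p,np.degrees(np.arctan2(p[1]-2.8,p[0]-480.8)),np.hypot(p[1]-2.8,p[0]-480.8))
E
```

```text
11.7667 [ 493.40163329 -259.31740392  278.89097614] [ 0.10093091  0.04733453 -0.63725561]
[276 248  27  27 562] [288.77758007 260.98932384] [491.37836118  86.95067467  97.        ] 82.83508055314772 84.8129575735514
```

View pics/f.png

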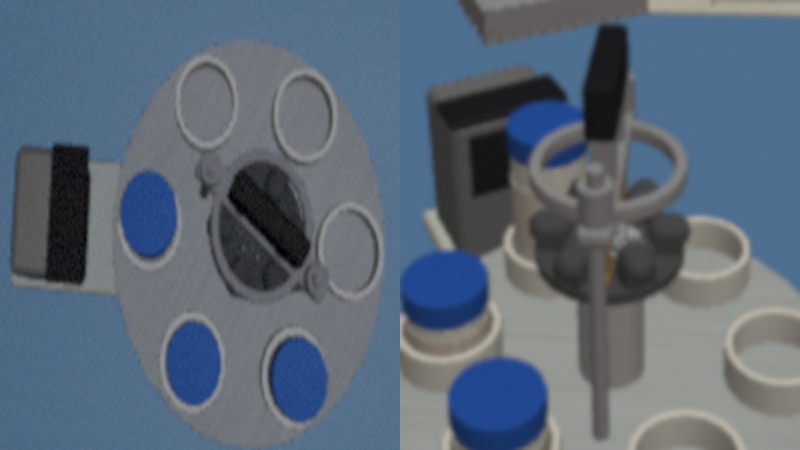

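The tall jar stands upright in its seat in front of the reader window (cap at about (288.8,261) in the top image). In the side crop the bar centre (606,82) and the ring height match the start, (606,80), so the bar is fully down and the robot is clear.

```bash
python3 -c "
from cell import *
print(sign_off())"
```

```text
the job is handed in; nothing more can be done
None
```

The tall jar is now in front of the label reader and the job is handed in, at about 12 s on the robot's clock. I gripped the bar, pulled it up about 20 mm and turned the carousel +60° (counter-clockwise seen from above). I then let the bar down, released it and backed the arm away.

**Last checks:**
- **Locked home:** pushing down was blocked at z ≈ 164.2 mm with +25 N. I had gripped the bar at about 164.6 mm, and the final side picture shows bar and ring at their starting height.
- **Jar position:** the tall jar is upright in its seat, 84.8 mm from the axis at 82.8°. The short jar that stood at the reader at the start measured about 84.1°, so the gap is within the seat's play.
- **Arm clear:** the robot was touching nothing when I handed in.

**Disagreements:** while the bar was being held at the bottom, the wrist still read about −6 N. That looked as though the collar might not be fully seated, which is why I did the push test; after I let go the reading fell to about 0. The first bar position estimates from the different cameras also differed by 2–4 mm, which the grip tolerated.

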